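# Reset the depth stop of a lab disc-punch press and lock it again

### The arm

A 6-joint arm with a two-finger parallel gripper is mounted at the origin on the work surface. World frame = base frame: x ahead of the robot, y to its left, z up, the work surface at z = 0. Lengths are in m, angles in degrees, forces in N, time in s.
With the tool pointing down it reaches from about 0.375 to 0.9 m from the base axis. Payload 3.1 kg.
Tool frame: the origin (TCP) lies between the finger pads; the fingertips stand 11 mm ahead of it and the grasp point (between the pads) lies 8 mm behind it; z points along the fingers, y is the direction in which the jaws open and shut (so a half turn about z gives the same grasp; the last joint's range is limited). The gripper opens to 87 mm and grips with 3 to 60 N. Pads are 19 mm wide; open, the fingers measure 117 mm over their backs; the gripper's body (75 mm by 190 mm) begins 51 mm behind the grasp point.
Start: joints at [-75.143, 30.224, 82.088, -0, 67.689, -10.227], TCP at [0.265, -0.566, 0.234] pointing down, gripper open.
Joint ranges: [-176.69, 176.69], [-43.24, 126.21], [12.49, 139.97], [-82, 262], [0, 151.66], [-163.58, 163.58]. Speed limits (degrees/s): [159.86, 159.86, 180, 180, 180, 180].

### API

Orientations are given as a 3x3 rotation matrix whose columns are the frame's x, y, z axes.
In Python, from rig import bot, vision gives the robot as it stands. The module is installed in compiled form; this text tells all that it offers.
- The arm moves only by the tool jog_arm, never from a script. Its argument "rows" is a list of rows, each an object with "dp": the shift along the tool's x, y, z in mm, a list of three; "turn": the turn, a rotation vector about the tool's x, y, z in degrees, a list of three; "grip": the opening, from 0 (shut) to 1 (fully open). A call has 1 to 10 rows; each row is the pose to reach, as a shift and turn from the pose commanded when the call began, along the tool's axes at that moment; what a row does not reach only later rows make up. A row lasts 1/10 s, in which the tool goes at most 50 mm and 8.59 degrees, less where a joint would pass 70% of its speed; a pose out of reach is approached as far as the arm can. A call with a gripper value outside its range is refused whole. The fingers move at their own pace and stop on an object; the grip force is fixed at half the most. Time passes only in rows, so rows that repeat a pose let the fingers close. It gives the time, the measured TCP pose, the force and the opening at its end, in the units of the state.
- bot.read_state(): the state, without advancing time (a new reading comes with each control period).
- vision.capture(name): name is "scene" or "top" or "wrist"; returns (picture, depth): 420x560x3 uint8, red, green, blue; 420x560 float32, m along the optical axis (not along the pixel's ray), 0 where there is no reading.
- vision.camera_info(name): a dict with "vertical_fov" (degrees; the focal length in pixels is half the picture's height over the tangent of half this angle, whatever the lens; pixels are square), "cx", "cy" (the principal point, pixels), "position" and "rotation" of the camera in the world. Camera axes: x right, y down, z forward; pixel columns grow to the right and rows downward; lengths in m; the calibration is good to about 2 mm. The wrist camera is an equidistant fisheye: a pixel r from the principal point sees the ray r / f radians off the axis. A picture is of the moment at which its call begins: read the wrist's pose just before it. camera_info takes no time and is no camera call; for the wrist camera it gives the pose at the moment of the call.
- bot.hand_in(): hands the job in, once; it reports no verdict.
The state is a dict: "time_s": time; "joint_positions": joint angles; "qvel": joint speeds; "tau": joint torques, N m; "position": TCP position; "tcp_rot": TCP orientation; "force": force on the tool from outside, world axes, zero at the start; "moment": the same for the moment, N m; "opening": opening from 0.0 (shut) to 1.0 (fully open).
Only numpy, scipy, OpenCV 4.12 (cv2) and the standard library are available. Lean on these libraries where they do the work, as an engineer would, in place of code of your own. Each camera call takes 0.05 s, during which the arm holds its last target.

### The job

Reset the depth stop on top of the blue disc-punch press: slacken the orange jam-nut lever until the nut is free, turn the black stop knob until its white end points along the green line on the arm, then retighten the nut to about 0.5 N m, which is a 9 N push square on the ball at the lever's end (somebody overtightened it last time, so don't just put the lever back where it was). Don't heave on the lever (25 N is plenty), don't force the knob round while the nut holds it, and leave the other things on the bench alone.

Things in the scene. Friction and masses are not known exactly. Their poses are not given: they have to be found in the camera images.
- press: Blue bench press, bolted down. Origin on the bench under the vertical stop screw's axis; x axis from its front (ram, punch) to its back. Aluminium stop arm: top face 200 mm up, x -90 to +32 mm, y +-22 mm. Green line on the arm top, 23 to 51 mm from the screw axis along -x. Head top 165 mm, ram top 203 mm at x -68 mm; the press handle (-y side, below 180 mm) is not used.
- knob (a point): Centre of the black stop knob on top of the stop screw, on its axis: bar 48 mm long, 13 mm thick, with a round boss 15 mm across in the middle, 24 mm high, from 226.5 to 250.5 mm above the bench at setting 0. Pinch it across its thickness from above, tips no lower than 229 mm. One end is white: the pointer.
- screw (a joint): Angle of stop screw and knob (rad), counter-clockwise from above positive. 0: white end points along the green line (-x of the press). Starts at 0.8 to 2.0, so turn it clockwise. Right-hand thread, 3 mm a turn. Nut free: turns with about 0.06 N m. Nut tight: held fast. It stays where it is left; working the nut shifts it by less than 0.05.
- lever_ball (a point): Centre of the orange ball, 16 mm across, at the end of the jam nut's lever (11 mm round bar), 60 mm from the screw axis, 216 mm above the bench. Starts on the right (-y) side of the press, the tight side. On its way counter-clockwise round the right, rear and left nothing but the arm (200 mm) comes near; tips may go down to 204 mm beside the ball.
- nut: Orange jam nut under the knob, hub 32 mm wide, 203 to 219 mm up. Origin on the screw axis at bench height; x axis along the lever. Clockwise from above tightens. 7 to 22 N on the ball breaks it loose; it is free 0.6 to 1.1 rad on (push under 1 N). Back clockwise it swings freely, meets the washer at an angle that differs each time, then the push grows about 25 N per rad. It stays where left.
- washer: Steel washer under the nut, 35 mm across, 3 mm thick, 200 to 203 mm up, origin at the middle of its underside. Two ears at +-y, bent up to 205.5 mm, sit in dark steel keyways on the arm, so it does not turn.
- well_plate_mid (a point): Bystander: lidded clear six-well plate, 127.5 x 85.5 x 19 mm, its centre.
- forceps: Bystander: steel forceps lying on the bench, 135 mm long, 9 mm high, origin at the underside of the middle.
- marker_pen: Bystander: grey marker pen lying on the bench, 136 mm long, 12 mm thick, origin at the underside of the middle.
- beaker: Bystander: small glass beaker, 52 mm diameter, 70 mm high, origin under its foot.

How it is judged (in metres and radians):
On the way, in this order (a step that is already met when the one before it is completed fails the run):
1. the jam nut is free of its washer (presses on it with less than 5 N) (contact force between nut and washer below 5 N), for 0.2 s.
2. with the nut free, the knob's white end is brought to within 0.15 rad of the green line (value of joint screw between -0.15 and 0.15 rad and contact force between nut and washer below 30 N), for 0.2 s.
3. the nut is tight again (it presses on the washer with more than 33 N) (contact force between nut and washer above 33 N), for 0.2 s.
At the end, for the whole second after the job is handed in: The knob's white end points along the green line to within 0.15 rad, the jam nut is tight but not overtight (it clamps the washer with 33 to 78 N, as a last push of about 7 to 11 N square on the lever's ball leaves it), and nut and knob are at rest (value of joint screw between -0.15 and 0.15 rad and contact force between nut and washer between 33 and 78 N and angular speed of nut below 0.1 rad/s and velocity of joint screw between -0.1 and 0.1 rad/s); the robot touches nothing.
It fails at once if the fingers press on the lever nut with more than 60 N (contact force between the fingers and nut above 60 N).
It fails at once if the nut is overtightened until its thread would strip (more than 240 N on the washer) (contact force between nut and washer above 240 N).
It fails at once if the gripper at the knob forces it round while the nut still holds it (more than 40 N on the washer) (contact force between nut and washer above 40 N and (velocity of joint screw above 0.25 rad/s or velocity of joint screw below -0.25 rad/s) and horizontal distance between the grasp point and knob below 0.02 m).
It fails at once if the well plate, forceps, pen or beaker is moved by more than 20 mm (distance of any of well_plate_mid, forceps, marker_pen, beaker from where it was at the start of the episode above 0.02 m).
It fails at once if the beaker is tipped (angle between beaker's own z axis and vertical above 0.3 rad).
It also fails if it takes over 72 s, if anything falls off the work surface, if the arm or the gripper's body presses on something with over 40 N, if the wrist force passes 120 N, or if a joint passes its speed limit or range.

## Working session

There is one attempt and no reset: what is moved stays moved. The work goes in short steps, Python scripts to look and compute and a tool call to move; the robot and the scene stay as the last step left them, time stands still between calls to the robot, and variables do not carry over. Pictures are saved under pics/ and viewed, and the job is handed in when it is done.

Besides the shell and the picture viewer there is one more tool, called after "Call:" as name(argument=value, ...), one argument or row to a line, values as JSON. jog_arm: Moves the arm, as the interface text tells. Its arguments: {"type":"object","properties":{"rows":{"type":"array"}},"required":["rows"]}

```bash
mkdir -p pics; ls; python3 - <<'E'
from rig import bot, vision
import cv2
s=bot.read_state(); print(s)
for n in ["scene","top"]:
    p,d=vision.capture(n); cv2.imwrite(f"pics/{n}0.png",p[:,:,::-1]); i=vision.camera_info(n); print(n,i)
    import numpy as np; np.save(f"{n}0.npy",d)
print(vision.camera_info("wrist"))
E
```

```text
pics
{'time_s': 0.0, 'joint_positions': array([-7.51418826e+01,  3.02790631e+01,  8.21542490e+01, -8.55336319e-04,
        6.76896965e+01, -1.02267177e+01]), 'qvel': array([ 0.07694933,  0.03013329, -0.0087283 ,  0.01164029,  0.03824532,
       -0.01647345]), 'tau': array([-1.30293383e-04, -4.40041959e+01, -1.76596624e+01,  6.34090765e-02,
        5.82580583e-02, -1.63943096e-04]), 'position': array([ 0.26482295, -0.56535673,  0.23258244]), 'tcp_rot': array([[ 9.05678738e-01,  4.23964274e-01, -5.63871400e-04],
       [ 4.23964490e-01, -9.05676443e-01,  2.07157663e-03],
       [ 3.67589439e-04, -2.11524436e-03, -9.99997695e-01]]), 'force': array([ 0.50393607, -0.33115767, -0.05564349]), 'moment': array([ 0.02598838, -0.03473773, -0.01707062]), 'opening': 0.9976957473611636}
scene {'vertical_fov': 50.834014312863346, 'cx': 282.21363328477827, 'cy': 215.01868822333978, 'position': array([0.98023987, 0.43954536, 1.01481048]), 'rotation': array([[-0.74912135,  0.53495369, -0.39069394],
       [ 0.66229333,  0.61693431, -0.42515833],
       [ 0.01359248, -0.57724917, -0.81645492]])}
top {'vertical_fov': 44.0544384734349, 'cx': 286.3810774670053, 'cy': 212.35671227401014, 'position': array([ 0.39785852, -0.01516754,  1.54928507]), 'rotation': array([[ 0.02442482, -0.99447686,  0.10207453],
       [-0.99957438, -0.02266474,  0.01836755],
       [-0.01595261, -0.10247971, -0.99460717]])}
{'vertical_fov': 65.70646984690485, 'cx': 279.10969909599623, 'cy': 203.1233441320029, 'position': array([ 0.33260745, -0.53376397,  0.38336759]), 'rotation': array([[ 4.24404472e-01, -8.72078626e-01, -2.43638493e-01],
       [-9.05472371e-01, -4.08987812e-01, -1.13352344e-01],
       [-7.93017495e-04,  2.68715166e-01, -9.63219358e-01]])}
```

View pics/scene0.png

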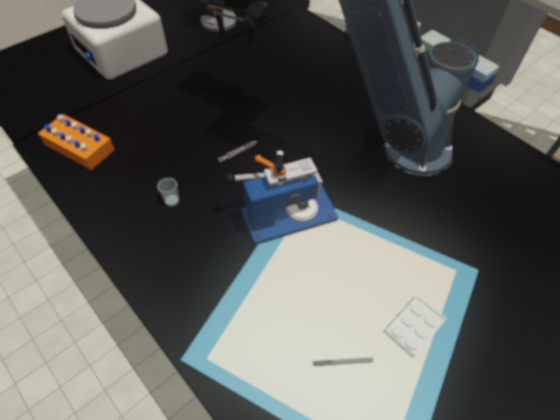

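View pics/top0.png

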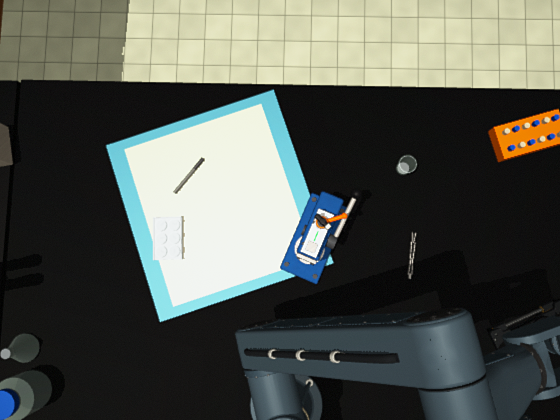

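The press sits near top-picture pixel (318, 235), with the orange lever around (340, 216). I'll zoom in and measure.

```bash
cat > h.py <<'E'
import numpy as np, cv2
from rig import bot, vision
def ray(n,u,v,i=None):
    i=i or vision.camera_info(n); f=210/np.tan(np.radians(i['vertical_fov'])/2)
    a=np.array([u-i['cx'],v-i['cy']],float)
    if n=='wrist':
        r=np.hypot(*a); t=r/f; d=np.array([*(a/max(r,1e-9)*np.sin(t)),np.cos(t)])
    else: d=np.array([a[0]/f,a[1]/f,1.])
    return i['position'],i['rotation']@d
def onz(n,u,v,z,i=None):
    o,d=ray(n,u,v,i); return o+d*(z-o[2])/d[2]
def proj(n,P,i=None):
    i=i or vision.camera_info(n); f=210/np.tan(np.radians(i['vertical_fov'])/2)
    c=i['rotation'].T@(np.array(P)-i['position'])
    if n=='wrist':
        t=np.arctan2(np.hypot(c[0],c[1]),c[2]); r=f*t; h=np.hypot(c[0],c[1]); return i['cx']+r*c[0]/h,i['cy']+r*c[1]/h
    return i['cx']+f*c[0]/c[2],i['cy']+f*c[1]/c[2]
E
python3 - <<'E'
import cv2,numpy as np
from h import *
a=cv2.imread('pics/top0.png')[185:290,270:380]; b=cv2.imread('pics/scene0.png')[135:250,220:350]
cv2.imwrite('pics/topz.png',cv2.resize(a,None,fx=5.5,fy=5.5,interpolation=cv2.INTER_CUBIC)); cv2.imwrite('pics/scenez.png',cv2.resize(b,None,fx=5,fy=5,interpolation=cv2.INTER_CUBIC))
p=cv2.imread('pics/top0.png'); h=cv2.cvtColor(p,cv2.COLOR_BGR2HSV)
def m(lo,hi,box):
    k=cv2.inRange(h,lo,hi); z=np.zeros_like(k); x0,y0,x1,y1=box; z[y0:y1,x0:x1]=k[y0:y1,x0:x1]; return z
o=m((3,150,90),(18,255,255),(270,185,380,290)); v,u=np.nonzero(o); print(u.min(),u.max(),v.min(),v.max(),len(u))
b=m((105,120,50),(125,255,255),(270,185,380,290)); c,_=cv2.findContours(b,0,2); c=np.vstack(c); print(cv2.minAreaRect(c))
for q in cv2.boxPoints(cv2.minAreaRect(c)): print(q, onz('top',*q,0.0))
g=m((40,80,60),(85,255,255),(270,185,380,290)); v,u=np.nonzero(g); print('green',list(zip(u,v)))
E
```

```text
316 347 213 227 118
((314.8402404785156, 235.3165740966797), (40.41387176513672, 88.93228149414062), 22.38013458251953)
[279.22485 268.73965] [0.38817046 0.03057308 0.        ]
[313.08582 186.50592] [ 6.36995058e-01 -6.51199179e-02 -2.22044605e-16]
[350.45563 201.8935 ] [ 0.59280052 -0.17806572  0.        ]
[316.59467 284.12723] [ 0.3456727  -0.08106977  0.        ]
green [(np.int64(317), np.int64(232)), (np.int64(317), np.int64(233)), (np.int64(316), np.int64(234)), (np.int64(317), np.int64(234)), (np.int64(316), np.int64(235)), (np.int64(315), np.int64(236)), (np.int64(316), np.int64(236)), (np.int64(315), np.int64(237)), (np.int64(315), np.int64(238)), (np.int64(314), np.int64(239)), (np.int64(314), np.int64(240))]
```

View pics/topz.png

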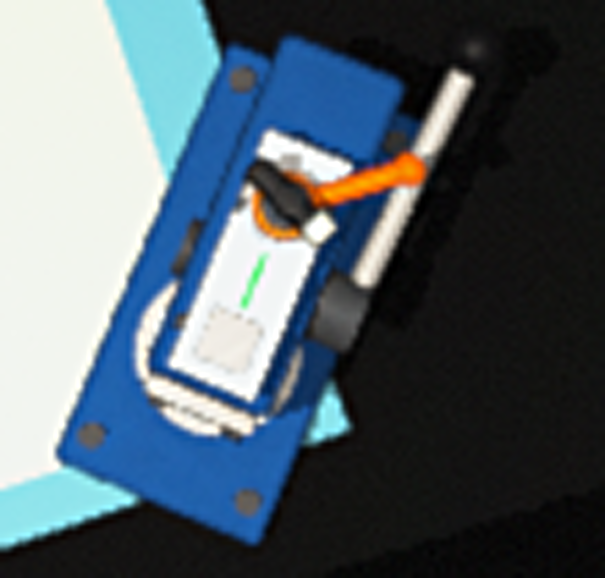

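View pics/scenez.png

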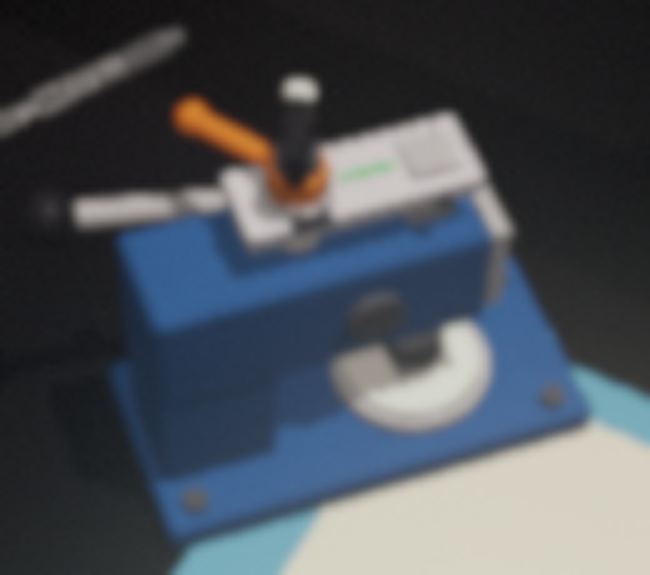

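The zoom shows the knob's white end at top pixel ≈(328, 226), its black end ≈(318, 216), the lever ball ≈(344.5, 215.5) and the green line (314–317, 232–240).

```bash
python3 - <<'E'
from h import *
Z=lambda x,y:(270+x/5.5-.4,185+y/5.5-.4)
k=onz('top',*Z(293,202),.2505); b=onz('top',*Z(411,168),.218)
w=onz('top',*Z(320,228),.2505);bl=onz('top',*Z(262,174),.2505)
g1=onz('top',*Z(262,255),.2);g2=onz('top',*Z(246,305),.2)
print('knob',k,'ball',b,'wh',w,'blk',bl); print('g',g1,g2)
gd=(g2-g1)[:2]; gd/=np.linalg.norm(gd); print('len',np.linalg.norm(g2-g1),'dir',np.degrees(np.arctan2(gd[1],gd[0])))
print('axis from green',g1[:2]-gd*.023, 'from end',g2[:2]-gd*.051)
# arm edges: zoom corners
for c in [(272,132),(354,165),(252,402),(168,362)]: print(onz('top',*Z(*c),.2))
d=w-bl; print('knob ang',np.degrees(np.arctan2(d[1],d[0])))
d=b-k; print('lever',np.degrees(np.arctan2(d[1],d[0])),np.linalg.norm(d[:2]))
for q,n in[((410,.0),'')]: pass
# scene
S=lambda x,y:(220+x/5-.4,135+y/5-.4)
print('ball scene',onz('scene',*S(190,115),.216),'white scene',onz('scene',*S(299,88),.2505))
for e in ((262,128,'f1'),):pass
print('forceps',onz('top',411,255,0),'beaker',onz('top',406,165,.0))
E
```

```text
knob [ 0.51062141 -0.08326142  0.2505    ] ball [ 0.53067235 -0.13981648  0.218     ] wh [ 0.49901951 -0.09575165  0.2505    ] blk [ 0.5231239  -0.06890284  0.2505    ]
g [ 0.48951456 -0.07169811  0.2       ] [ 0.46569462 -0.06458503  0.2       ]
len 0.024859312574406708 dir 163.37338479576906
axis from green [ 0.51155292 -0.07827918] from end [ 0.5145623  -0.07917784]
[ 0.54814326 -0.07537013  0.2       ]
[ 0.53328036 -0.11450069  0.2       ]
[ 0.42013585 -0.06826858  0.2       ]
[ 0.43796417 -0.02835847  0.2       ]
knob ang -131.91693493233126
lever -70.47862627779827 0.060004293792310634
ball scene [ 0.52985048 -0.14400709  0.216     ] white scene [ 0.49951345 -0.09852275  0.2505    ]
forceps [ 0.43823066 -0.35904235  0.        ] beaker [ 0.70873152 -0.3440333   0.        ]
```

Call:
jog_arm(
  rows=[
    {"dp": [0,0,-45],"turn": [0,0,-8],"grip": 0.4},
    {"dp": [0,0,-90],"turn": [0,0,-16],"grip": 0.4},
    {"dp": [40,-20,-110],"turn": [0,0,-24],"grip": 0.4},
    {"dp": [80,-45,-120],"turn": [0,0,-32],"grip": 0.4},
    {"dp": [120,-75,-125],"turn": [0,0,-40],"grip": 0.4},
    {"dp": [160,-105,-130],"turn": [0,0,-48],"grip": 0.4},
    {"dp": [200,-135,-130],"turn": [0,0,-56],"grip": 0.4},
    {"dp": [240,-165,-130],"turn": [0,0,-64],"grip": 0.4},
    {"dp": [280,-195,-130],"turn": [0,0,-72],"grip": 0.4},
    {"dp": [315,-225,-130],"turn": [0,0,-80],"grip": 0.4},
  ],
)

```text
time_s: 1.1
position: [0.4555, -0.2265, 0.3633]
tcp_rot: [[-0.266, 0.964, -0.0], [0.964, 0.266, 0.001], [0.001, 0.0, -1.0]]
force: [0.7, -1.1, -0.3]
opening: 0.402
```

Call:
jog_arm(
  rows=[
    {"dp": [35,25,0],"turn": [0,0,-5],"grip": 0.4},
    {"dp": [70,50,0],"turn": [0,0,-5],"grip": 0.4},
    {"dp": [100,75,0],"turn": [0,0,-5],"grip": 0.4},
    {"dp": [125,90,0],"turn": [0,0,-5],"grip": 0.4},
    {"dp": [125,90,0],"turn": [0,0,-5],"grip": 0.4},
    {"dp": [125,90,0],"turn": [0,0,-5],"grip": 0.4},
  ],
)

```text
time_s: 1.7
position: [0.509, -0.0842, 0.3632]
tcp_rot: [[-0.345, 0.939, -0.001], [0.939, 0.345, -0.0], [-0.0, -0.001, -1.0]]
force: [0.5, -0.6, -0.4]
opening: 0.399
```

```bash
python3 - <<'E'
from h import *
import pickle
s=bot.read_state();i=vision.camera_info('wrist'); p,d=vision.capture('wrist'); print(s['position'],s['force'],s['joint_positions'])
cv2.imwrite('pics/w1.png',p[:,:,::-1]); pickle.dump((i,d),open('w1.pkl','wb'))
E
```

```text
[ 0.50899965 -0.08423285  0.36317711] [ 0.47289131 -0.63425888 -0.41034539] [-2.17940728e+01  1.39409341e+01  8.71377200e+01 -4.65939021e-02
  7.89691014e+01 -4.19683965e+01]
```

View pics/w1.png

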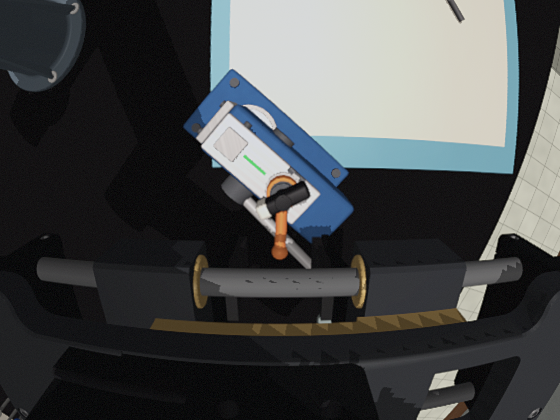

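```bash
python3 - <<'E'
import cv2
a=cv2.imread('pics/w1.png')[130:265,190:350]
cv2.imwrite('pics/w1z.png',cv2.resize(a,None,fx=5,fy=4.4,interpolation=cv2.INTER_CUBIC) if 0 else cv2.resize(a[:120],None,fx=5,fy=5,interpolation=cv2.INTER_CUBIC)); cv2.imwrite('pics/w1y.png',cv2.resize(a[45:],None,fx=5,fy=5,interpolation=cv2.INTER_CUBIC))
E
```

```text
(no output)
```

View pics/w1z.png

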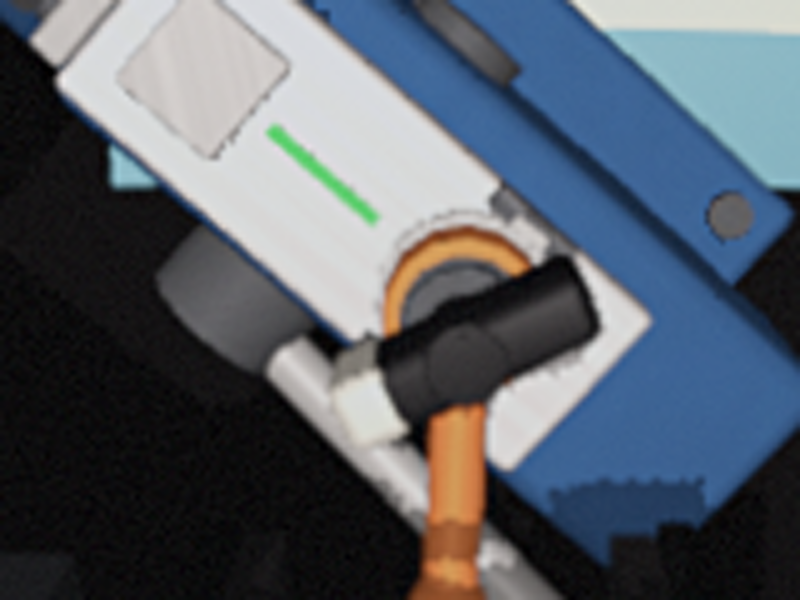

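View pics/w1y.png

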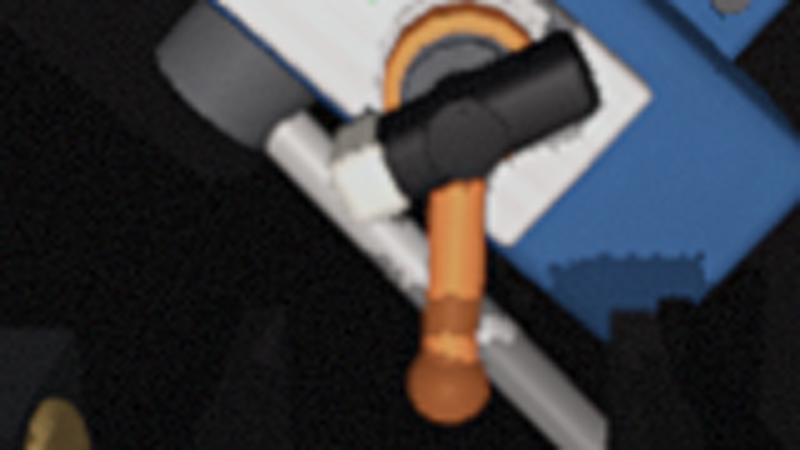

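```bash
cat >> h.py <<'E'
def ang(d): return np.degrees(np.arctan2(d[1],d[0]))
E
python3 - <<'E'
from h import *
import pickle
i,d=pickle.load(open('w1.pkl','rb'))
W=lambda x,y,z,o=130: onz('wrist',190+x/5-.4,o+y/5-.4,z,i)
k=W(467,365,.251); b=W(449,387,.216,175); print('boss',k,'ball',b,ang(b-k),np.linalg.norm((b-k)[:2]))
g2,g1=W(275,132,.2),W(374,218,.2); u=(g2-g1)/np.linalg.norm(g2-g1); print(ang(u),np.linalg.norm(g2-g1),g1-u*.023,g2-u*.051)
w,bl=W(372,410,.251),W(585,300,.251); print(w,bl,ang(w-k),ang(k-bl))
c=[W(*q,.2) for q in((652,320),(512,470),(58,85),)]; print(c,ang(c[2]-c[1]))
print('long edge',ang(W(60,90,.2)-W(345,335,.2)))
print(d[130+73,190+93],d[175+77,190+90], i['position'])
def pt(u,v):
    o,r=ray('wrist',u,v,i); return o+r/ (i['rotation'].T@r)[2]*d[v,u]
print(pt(283,203),pt(279,251),pt(275,170))
E
```

```text
boss [ 0.51297295 -0.08211145  0.251     ] ball [ 0.53125878 -0.14048681  0.216     ] -72.60705715574638 0.061172330805962065
158.37522573004415 0.02572926669846942 [ 0.51227922 -0.08198105  0.2       ] [ 0.51439013 -0.08281788  0.2       ]
[ 0.50064013 -0.09508586  0.251     ] [ 0.527495   -0.06478832  0.251     ] -133.54776115057498 -129.97324587513052
[array([ 0.54990005, -0.07370307,  0.2       ]), array([ 0.53484024, -0.11296262,  0.2       ]), array([ 0.42310629, -0.06942758,  0.2       ])] 158.71255433628744
long edge 158.36761471498255
0.27248925 0.31632686 [ 0.48483669 -0.01435773  0.51385859]
[ 0.51304378 -0.08231611  0.25147138] [ 0.5294113  -0.13659885  0.22311935] [ 0.49961195 -0.067095    0.19904277]
```

Call:
jog_arm(
  rows=[
    {"dp": [-40,1,0],"turn": [0,0,3],"grip": 0.4},
    {"dp": [-59,2,20],"turn": [0,0,3],"grip": 0.4},
    {"dp": [-59,2,60],"turn": [0,0,3],"grip": 0.4},
    {"dp": [-59,2,90],"turn": [0,0,3],"grip": 0.4},
    {"dp": [-59,2,110],"turn": [0,0,3],"grip": 0.4},
    {"dp": [-59,2,110],"turn": [0,0,3],"grip": 0.4},
  ],
)

```text
time_s: 2.35
position: [0.5288, -0.1401, 0.2503]
tcp_rot: [[-0.291, 0.957, -0.007], [0.957, 0.291, 0.003], [0.005, -0.006, -1.0]]
force: [0.9, -0.3, 0.9]
opening: 0.403
```

```bash
python3 - <<'E'
from h import *
s=bot.read_state();p,d=vision.capture('scene'); print(s['position'],s['force'],ang(s['tcp_rot'][:,1]))
p=p[:,:,::-1]; cv2.imwrite('pics/s2.png',cv2.resize(p[90:210,200:350],None,fx=5,fy=5,interpolation=cv2.INTER_CUBIC))
p,d=vision.capture('wrist'); cv2.imwrite('pics/w2.png',p[:,:,::-1])
E
```

```text
[ 0.5288202  -0.1401107   0.25034305] [ 0.85741974 -0.33244776  0.88597733] 16.931937255601877
```

View pics/s2.png

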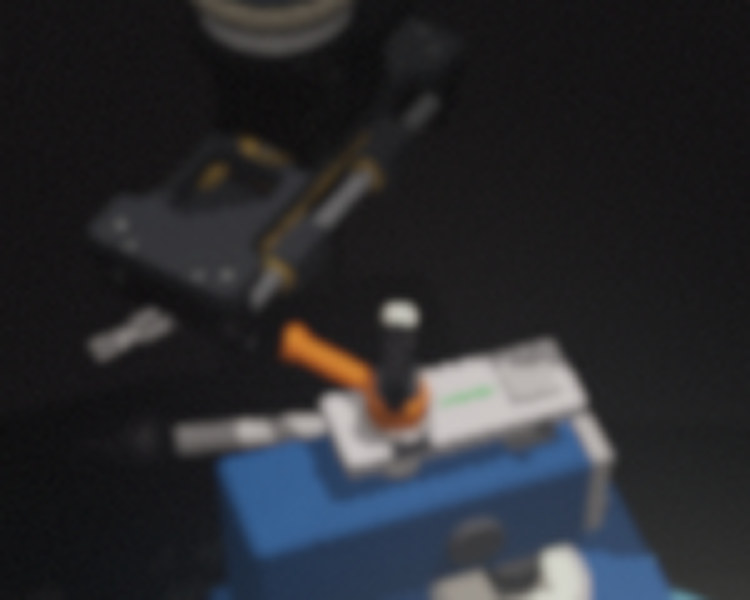

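View pics/w2.png

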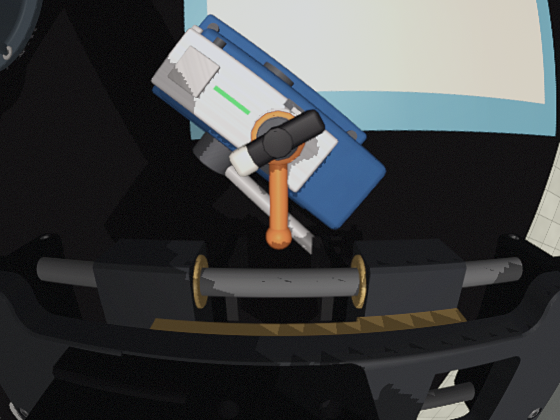

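Call:
jog_arm(
  rows=[
    {"dp": [0,1,15],"turn": [0,0,0],"grip": 0.4},
    {"dp": [0,1,32],"turn": [0,0,0],"grip": 0.4},
    {"dp": [0,1,32],"turn": [0,0,0],"grip": 0.4},
    {"dp": [0,1,32],"turn": [0,0,0],"grip": 0.4},
  ],
)

```text
time_s: 2.85
position: [0.5331, -0.1397, 0.223]
tcp_rot: [[-0.293, 0.956, 0.002], [0.956, 0.293, -0.001], [-0.002, 0.002, -1.0]]
force: [-0.3, -0.5, 0.3]
opening: 0.399
```

```bash
python3 - <<'E'
from h import *
s=bot.read_state(); print(s['position'],s['force'],ang(s['tcp_rot'][:,1]),s['joint_positions'])
i=vision.camera_info('wrist');p,d=vision.capture('wrist'); p=p[:,:,::-1].copy()
T=s['position'];y=s['tcp_rot'][:,1]
for o in(-.0174,0,.0174):
    u=proj('wrist',T+o*y,i); print(u); cv2.circle(p,(int(u[0]),int(u[1])),1,(255,0,255),-1)
cv2.imwrite('pics/w3.png',cv2.resize(cv2.convertScaleAbs(p[150:290,200:360],alpha=1.6,beta=20),None,fx=4,fy=4))
E
```

```text
[ 0.53307857 -0.13972471  0.22296747] [-0.31139549 -0.46304233  0.25746559] 17.06015279694074 [-2.63050228e+01  2.52425645e+01  9.35443223e+01 -4.94148421e-03
  6.10778272e+01 -4.33627109e+01]
(np.float64(242.83814147741793), np.float64(262.43379375686663))
(np.float64(276.5867352358189), np.float64(262.6935245085142))
(np.float64(310.38696818581946), np.float64(262.52747088741074))
```

View pics/w3.png

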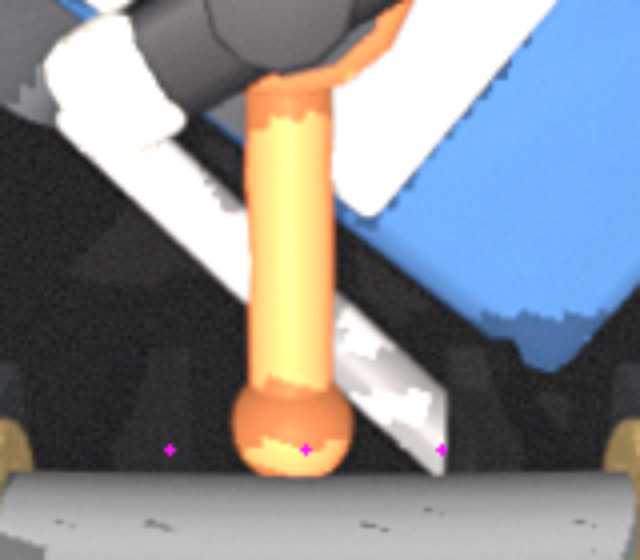

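Call:
jog_arm(
  rows=[
    {"dp": [1,-2,4],"turn": [0,0,1],"grip": 0.3},
    {"dp": [1,-2,4],"turn": [0,0,1],"grip": 0.3},
    {"dp": [1,0,4],"turn": [0,0,0],"grip": 0.3},
    {"dp": [1,1.5,4],"turn": [0,0,-1],"grip": 0.3},
    {"dp": [1,3,4],"turn": [0,0,-2],"grip": 0.3},
  ],
)

```text
time_s: 3.4
position: [0.5348, -0.1372, 0.2177]
tcp_rot: [[-0.329, 0.944, -0.001], [0.944, 0.329, -0.0], [0.0, -0.001, -1.0]]
force: [-2.8, -0.0, 1.6]
opening: 0.3
```

Call:
jog_arm(
  rows=[
    {"dp": [0,1,0],"turn": [0,0,-1],"grip": 0.3},
    {"dp": [0,2,0],"turn": [0,0,-2],"grip": 0.3},
    {"dp": [0.2,3,0],"turn": [0,0,-3],"grip": 0.3},
  ],
)

```text
time_s: 3.7
position: [0.536, -0.1362, 0.2175]
tcp_rot: [[-0.378, 0.926, -0.004], [0.926, 0.378, -0.001], [0.001, -0.004, -1.0]]
force: [-7.6, -2.0, 4.9]
opening: 0.3
```

Call:
jog_arm(
  rows=[
    {"dp": [0,1,0],"turn": [0,0,0],"grip": 0.3},
    {"dp": [0,2,0],"turn": [0,0,0],"grip": 0.3},
    {"dp": [0,2,0],"turn": [0,0,0],"grip": 0.3},
  ],
)

```text
time_s: 4.0
position: [0.5368, -0.136, 0.2174]
tcp_rot: [[-0.378, 0.926, -0.007], [0.926, 0.378, -0.002], [0.001, -0.007, -1.0]]
force: [-8.0, -3.8, 5.5]
opening: 0.302
```

Call:
jog_arm(
  rows=[
    {"dp": [0,1,0],"turn": [0,0,0],"grip": 0.3},
    {"dp": [0,2,0],"turn": [0,0,0],"grip": 0.3},
    {"dp": [0,3,0],"turn": [0,0,0],"grip": 0.3},
    {"dp": [0,3,0],"turn": [0,0,0],"grip": 0.3},
  ],
)

```text
time_s: 4.4
position: [0.5393, -0.1354, 0.2175]
tcp_rot: [[-0.378, 0.926, -0.007], [0.926, 0.378, -0.002], [0.001, -0.008, -1.0]]
force: [-8.8, -4.3, 5.4]
opening: 0.3
```

Call:
jog_arm(
  rows=[
    {"dp": [0.4,3,0],"turn": [0,0,-5],"grip": 0.3},
    {"dp": [0.8,6,0],"turn": [0,0,-10],"grip": 0.3},
    {"dp": [1.5,9,0],"turn": [0,0,-13],"grip": 0.3},
    {"dp": [2.2,12,0],"turn": [0,0,-16],"grip": 0.3},
  ],
)

```text
time_s: 4.8
position: [0.55, -0.1277, 0.2174]
tcp_rot: [[-0.619, 0.785, -0.006], [0.785, 0.619, 0.0], [0.004, -0.005, -1.0]]
force: [-7.5, -0.6, 4.6]
opening: 0.303
```

Call:
jog_arm(
  rows=[
    {"dp": [0.2,4,0],"turn": [0,0,-4],"grip": 0.3},
    {"dp": [0.6,8,0],"turn": [0,0,-8],"grip": 0.3},
    {"dp": [1.3,12,0],"turn": [0,0,-12],"grip": 0.3},
    {"dp": [2.2,16,0],"turn": [0,0,-16],"grip": 0.3},
    {"dp": [3.6,20,0],"turn": [0,0,-20],"grip": 0.3},
    {"dp": [5.5,25,0],"turn": [0,0,-25],"grip": 0.3},
    {"dp": [7.9,29.5,0],"turn": [0,0,-30],"grip": 0.3},
  ],
)

```text
time_s: 5.5
position: [0.571, -0.103, 0.2171]
tcp_rot: [[-0.929, 0.37, -0.0], [0.37, 0.929, 0.0], [0.0, 0.0, -1.0]]
force: [-1.9, -0.2, -0.3]
opening: 0.304
```

Call:
jog_arm(
  rows=[
    {"dp": [0.3,5,0],"turn": [0,0,-5],"grip": 0.3},
    {"dp": [1.2,10,0],"turn": [0,0,-10],"grip": 0.3},
    {"dp": [2.3,15.3,0],"turn": [0,0,-15],"grip": 0.3},
    {"dp": [4,20.4,0],"turn": [0,0,-20],"grip": 0.3},
    {"dp": [6,25,0],"turn": [0,0,-25],"grip": 0.3},
    {"dp": [8.5,30,0],"turn": [0,0,-30],"grip": 0.3},
    {"dp": [8.5,30,0],"turn": [0,0,-30],"grip": 0.3},
  ],
)

```text
time_s: 6.2
position: [0.5748, -0.0715, 0.2174]
tcp_rot: [[-0.99, -0.141, 0.001], [-0.141, 0.99, 0.001], [-0.001, 0.0, -1.0]]
force: [-0.0, -0.5, -0.8]
opening: 0.297
```

```bash
python3 - <<'E'
from h import *
s=bot.read_state(); print(s['position'],s['force'],s['moment'],ang(s['tcp_rot'][:,1]),s['joint_positions'])
i=vision.camera_info('wrist');p,d=vision.capture('wrist'); p=p[:,:,::-1].copy()
cv2.imwrite('pics/w4.png',cv2.resize(cv2.convertScaleAbs(p[130:290,190:370],alpha=1.4,beta=20),None,fx=4,fy=3.7) if 0 else cv2.resize(cv2.convertScaleAbs(p[140:280,190:370],alpha=1.4,beta=20),None,fx=4,fy=4))
E
```

```text
[ 0.57484273 -0.07151159  0.21743013] [-0.04759023 -0.47760352 -0.80865841] [ 0.11414397 -0.11696193 -0.01430873] 98.13100674369477 [-1.81668801e+01  2.77653143e+01  8.98383515e+01  6.17015065e-02
  6.23344099e+01 -1.16326491e+02]
```

View pics/w4.png

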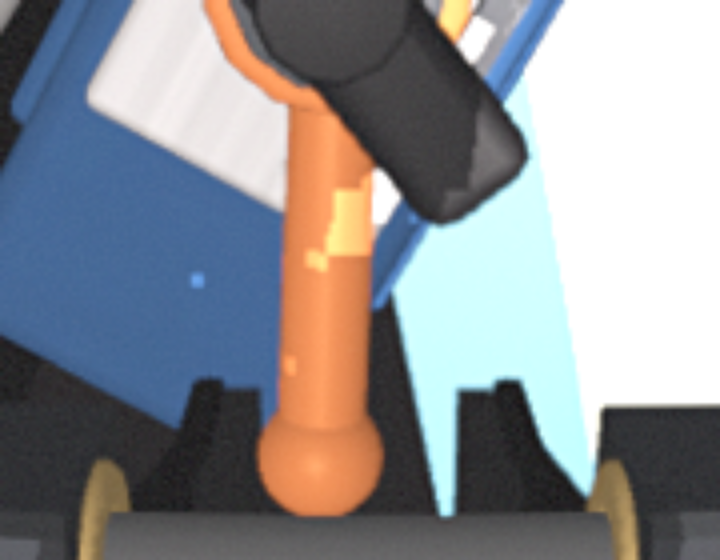

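Call:
jog_arm(
  rows=[
    {"dp": [0,-4,0],"turn": [0,0,0],"grip": 0.3},
    {"dp": [0,-4,-20],"turn": [0,0,0],"grip": 0.3},
    {"dp": [0,-4,-60],"turn": [0,0,0],"grip": 0.35},
    {"dp": [5,-4,-100],"turn": [0,0,8],"grip": 0.4},
    {"dp": [30,-3,-110],"turn": [0,0,16],"grip": 0.4},
    {"dp": [50,-2,-110],"turn": [0,0,24],"grip": 0.4},
    {"dp": [63,-2,-110],"turn": [0,0,32],"grip": 0.4},
    {"dp": [63,-2,-110],"turn": [0,0,40],"grip": 0.4},
    {"dp": [63,-2,-110],"turn": [0,0,48],"grip": 0.4},
    {"dp": [63,-2,-110],"turn": [0,0,56],"grip": 0.4},
  ],
)

```text
time_s: 7.25
position: [0.5124, -0.0835, 0.3278]
tcp_rot: [[-0.665, 0.747, 0.001], [0.747, 0.665, -0.0], [-0.001, 0.001, -1.0]]
force: [0.1, -0.4, -0.1]
opening: 0.397
```

Call:
jog_arm(
  rows=[
    {"dp": [0,0,0],"turn": [0,0,8],"grip": 0.4},
    {"dp": [0,0,0],"turn": [0,0,16],"grip": 0.4},
    {"dp": [0,0,0],"turn": [0,0,24],"grip": 0.4},
    {"dp": [0,0,0],"turn": [0,0,32],"grip": 0.4},
    {"dp": [0,0,0],"turn": [0,0,40],"grip": 0.4},
    {"dp": [0,0,0],"turn": [0,0,48],"grip": 0.4},
    {"dp": [0,0,0],"turn": [0,0,56],"grip": 0.4},
    {"dp": [0,0,0],"turn": [0,0,64],"grip": 0.4},
    {"dp": [0,0,0],"turn": [0,0,72],"grip": 0.4},
    {"dp": [0,0,0],"turn": [0,0,80],"grip": 0.4},
  ],
)

```text
time_s: 8.25
position: [0.5125, -0.0835, 0.3276]
tcp_rot: [[0.62, 0.784, 0.001], [0.784, -0.62, 0.0], [0.001, 0.001, -1.0]]
force: [-0.1, -0.6, 0.3]
opening: 0.399
```

```bash
python3 - <<'E'
from h import *
import pickle
s=bot.read_state(); print(s['position'],s['force'],ang(s['tcp_rot'][:,1]),s['joint_positions'])
i=vision.camera_info('wrist');p,d=vision.capture('wrist'); p=p[:,:,::-1].copy(); pickle.dump((i,d),open('w5.pkl','wb'))
cv2.imwrite('pics/w5.png',p)
cv2.imwrite('pics/w5z.png',cv2.resize(cv2.convertScaleAbs(p[130:270,190:370],alpha=1.3,beta=10),None,fx=4,fy=4,interpolation=cv2.INTER_CUBIC))
E
```

```text
[ 0.512489   -0.08346644  0.3276276 ] [-0.13237978 -0.56124616  0.3047583 ] -38.334766017800824 [-2.16042754e+01  1.59697859e+01  8.99921409e+01  1.87246315e-02
  7.39951186e+01  1.67253253e+01]
```

View pics/w5z.png

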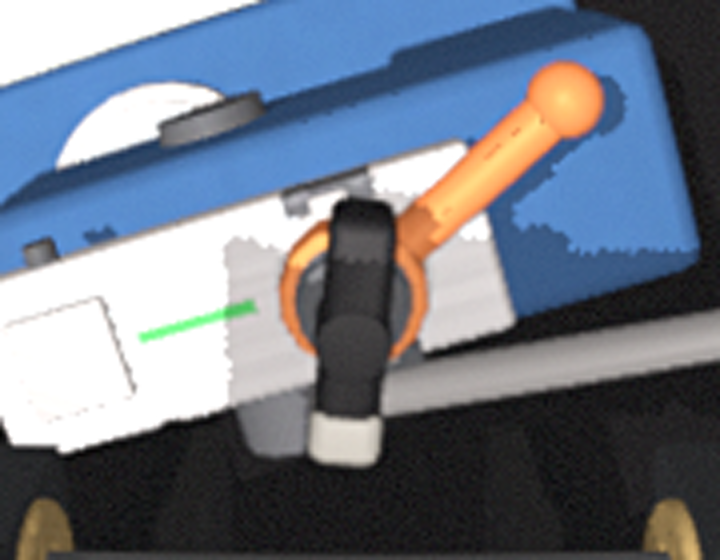

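```bash
python3 - <<'E'
from h import *
import pickle
i,d=pickle.load(open('w5.pkl','rb'))
W=lambda x,y,z: onz('wrist',190+x/4-.4,130+y/4-.4,z,i)
k=W(352,350,.251);w=W(345,461,.251);bl=W(362,258,.251);b=W(566,98,.216)
print(k,w,bl,ang(w-k),ang(k-bl),ang(w-bl),'lever',ang(b-k),np.linalg.norm((b-k)[:2]))
g1,g2=W(255,305,.2),W(142,338,.2); print(ang(g2-g1))
E
```

```text
[ 0.51251698 -0.082757    0.251     ] [ 0.4977292  -0.09928513  0.251     ] [ 0.52474503 -0.07021937  0.251     ] -131.81910853486391 -134.28381532587971 -132.90661403732452 lever 5.902851506341165 0.06086533104226059
158.40388958177232
```

Call:
jog_arm(
  rows=[
    {"dp": [1,0,30],"turn": [0,0,4],"grip": 0.4},
    {"dp": [1,0,60],"turn": [0,0,4],"grip": 0.4},
    {"dp": [1,0,75],"turn": [0,0,4],"grip": 0.4},
    {"dp": [1,0,83],"turn": [0,0,4],"grip": 0.4},
    {"dp": [1,0,83],"turn": [0,0,4],"grip": 0.4},
    {"dp": [1,0,83],"turn": [0,0,4],"grip": 0.4},
  ],
)

```text
time_s: 8.9
position: [0.5135, -0.0826, 0.2453]
tcp_rot: [[0.668, 0.744, 0.002], [0.744, -0.668, -0.001], [0.001, 0.002, -1.0]]
force: [0.4, -0.6, 0.0]
opening: 0.402
```

Now close on the knob.

Call:
jog_arm(
  rows=[
    {"dp": [0,0,0],"turn": [0,0,0],"grip": 0.25},
    {"dp": [0,0,0],"turn": [0,0,0],"grip": 0.18},
    {"dp": [0,0,0],"turn": [0,0,0],"grip": 0.1},
    {"dp": [0,0,0],"turn": [0,0,0],"grip": 0.1},
    {"dp": [0,0,0],"turn": [0,0,0],"grip": 0.1},
  ],
)

```text
time_s: 9.4
position: [0.5127, -0.082, 0.245]
tcp_rot: [[0.668, 0.744, 0.0], [0.744, -0.668, 0.0], [0.0, -0.0, -1.0]]
force: [-1.6, 1.6, 4.1]
opening: 0.162
```

Call:
jog_arm(
  rows=[
    {"dp": [0,0,0],"turn": [0,0,2],"grip": 0.1},
    {"dp": [0,0,0],"turn": [0,0,4],"grip": 0.1},
    {"dp": [0,0,0],"turn": [0,0,6],"grip": 0.1},
    {"dp": [0,0,0],"turn": [0,0,8],"grip": 0.1},
  ],
)

```text
time_s: 9.8
position: [0.5128, -0.0821, 0.245]
tcp_rot: [[0.766, 0.643, 0.0], [0.643, -0.766, -0.0], [0.0, 0.0, -1.0]]
force: [-1.2, 0.6, 3.4]
opening: 0.161
```

```bash
python3 - <<'E'
from h import *
s=bot.read_state(); print(s['position'],s['force'],s['moment'],ang(s['tcp_rot'][:,1]),s['opening'])
E
```

```text
[ 0.51280034 -0.08207198  0.24500408] [-1.20326317  0.62990499  3.43892724] [0.18250793 0.12570912 0.06033709] -49.97523504577892 0.16055517531165894
```

Call:
jog_arm(
  rows=[
    {"dp": [0,0,0],"turn": [0,0,7],"grip": 0.1},
    {"dp": [0,0,0],"turn": [0,0,14],"grip": 0.1},
    {"dp": [0,0,0],"turn": [0,0,21],"grip": 0.1},
    {"dp": [0,0,0],"turn": [0,0,28],"grip": 0.1},
    {"dp": [0,0,0],"turn": [0,0,35],"grip": 0.1},
    {"dp": [0,0,0],"turn": [0,0,42],"grip": 0.1},
    {"dp": [0,0,0],"turn": [0,0,49],"grip": 0.1},
    {"dp": [0,0,0],"turn": [0,0,56],"grip": 0.1},
    {"dp": [0,0,0],"turn": [0,0,61],"grip": 0.1},
    {"dp": [0,0,0],"turn": [0,0,61],"grip": 0.1},
  ],
)

```text
time_s: 10.8
position: [0.513, -0.0833, 0.2445]
tcp_rot: [[0.934, -0.356, 0.0], [-0.356, -0.934, -0.002], [0.001, 0.002, -1.0]]
force: [-0.9, -3.8, 0.4]
opening: 0.163
```

```bash
python3 - <<'E'
from h import *
s=bot.read_state(); print(s['position'],s['force'],s['moment'],ang(s['tcp_rot'][:,1]),s['opening'])
i=vision.camera_info('wrist');p,d=vision.capture('wrist'); p=p[:,:,::-1].copy()
cv2.imwrite('pics/w6.png',cv2.resize(cv2.convertScaleAbs(p[150:290,190:370],alpha=1.3,beta=10),None,fx=4,fy=4,interpolation=cv2.INTER_CUBIC))
E
```

```text
[ 0.51301315 -0.08333017  0.24453955] [-0.86849678 -3.79324212  0.40935644] [-0.54282264  0.1015727  -0.01889924] -110.8829083514521 0.1626220018304588
```

View pics/w6.png

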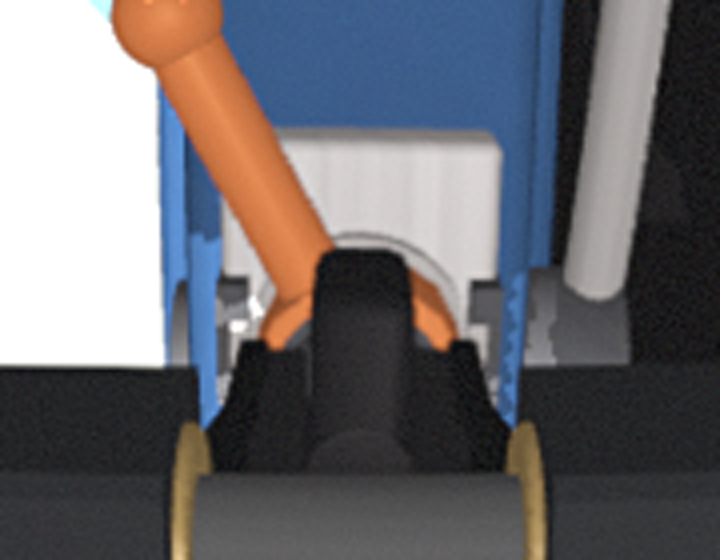

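Call:
jog_arm(
  rows=[
    {"dp": [0,0,0],"turn": [0,0,0],"grip": 0.35},
    {"dp": [0,0,0],"turn": [0,0,0],"grip": 0.4},
    {"dp": [0,0,-10],"turn": [0,0,0],"grip": 0.4},
    {"dp": [0,0,-50],"turn": [0,0,-8],"grip": 0.4},
    {"dp": [0,0,-80],"turn": [0,0,-16],"grip": 0.4},
    {"dp": [0,0,-85],"turn": [0,0,-23],"grip": 0.4},
    {"dp": [0,0,-85],"turn": [0,0,-23],"grip": 0.4},
    {"dp": [0,0,-85],"turn": [0,0,-23],"grip": 0.4},
  ],
)

```text
time_s: 11.65
position: [0.5124, -0.0818, 0.3296]
tcp_rot: [[0.999, 0.034, -0.0], [0.034, -0.999, 0.001], [-0.0, -0.001, -1.0]]
force: [0.4, -0.1, -0.5]
opening: 0.401
```

```bash
python3 - <<'E'
from h import *
import pickle
s=bot.read_state(); print(s['position'],s['force'],ang(s['tcp_rot'][:,1]),s['joint_positions'])
i=vision.camera_info('wrist');p,d=vision.capture('wrist'); p=p[:,:,::-1].copy(); pickle.dump((i,d),open('w7.pkl','wb'))
cv2.imwrite('pics/w7z.png',cv2.resize(cv2.convertScaleAbs(p[120:270,190:370],alpha=1.3,beta=10),None,fx=4,fy=4,interpolation=cv2.INTER_CUBIC))
E
```

```text
[ 0.51243495 -0.08177563  0.32961327] [ 0.37106116 -0.12674922 -0.50593905] -88.04029931008132 [-2.14310548e+01  1.58631660e+01  8.98194238e+01  2.27718929e-02
  7.43402617e+01  6.66030903e+01]
```

View pics/w7z.png

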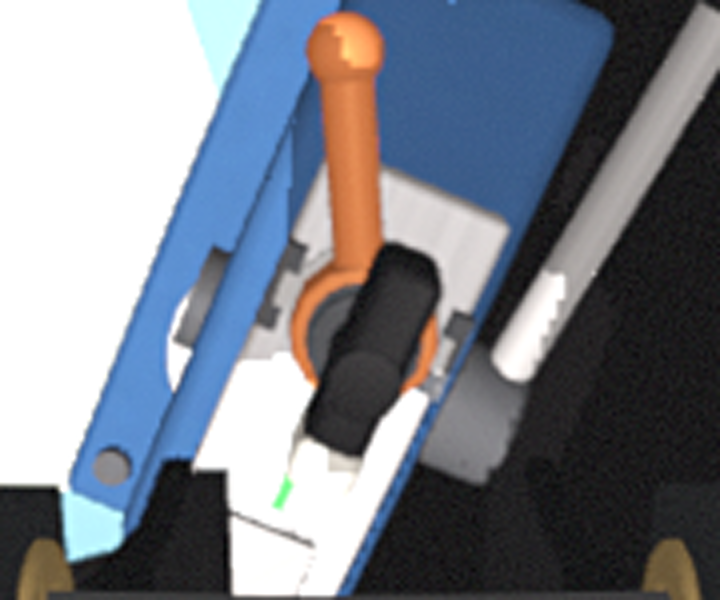

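```bash
python3 - <<'E'
from h import *
import pickle
i,d=pickle.load(open('w7.pkl','rb'))
W=lambda x,y,z: onz('wrist',190+x/4-.4,120+y/4-.4,z,i)
k=W(364,385,.2505);bl=W(405,290,.2505);b=W(346,48,.216);w=W(324,468,.2505)
print(k,w,bl,ang(k-bl),ang(w-k),ang(w-bl),'lever',ang(b-k),np.linalg.norm((b-k)[:2]),b)
e1,e2=W(510,230,.2),W(345,590,.2); print(ang(e2-e1))
# sides of the bar (left/right silhouette)
E
```

```text
[ 0.51322788 -0.08236839  0.2505    ] [ 0.4964304  -0.07539045  0.2505    ] [ 0.53160136 -0.08916631  0.2505    ] 159.69626241905073 157.44122646764814 158.6105775604013 lever 5.339201953136856 0.06021616991373167 [ 0.57318279 -0.07676516  0.216     ]
159.30607638453216
```

Call:
jog_arm(
  rows=[
    {"dp": [40,-2,0],"turn": [0,0,-3],"grip": 0.4},
    {"dp": [61,-3,15],"turn": [0,0,-3],"grip": 0.4},
    {"dp": [61,-3,55],"turn": [0,0,-3],"grip": 0.4},
    {"dp": [61,-3,75],"turn": [0,0,-3],"grip": 0.4},
    {"dp": [61,-3,75],"turn": [0,0,-3],"grip": 0.4},
    {"dp": [61,-3,75],"turn": [0,0,-3],"grip": 0.4},
  ],
)

```text
time_s: 12.3
position: [0.5735, -0.0769, 0.254]
tcp_rot: [[0.996, 0.088, -0.002], [0.088, -0.996, 0.001], [-0.002, -0.001, -1.0]]
force: [1.0, 0.2, 0.1]
opening: 0.4
```

```bash
python3 - <<'E'
from h import *
s=bot.read_state(); print(s['position'],s['force'],ang(s['tcp_rot'][:,1]))
i=vision.camera_info('wrist');p,d=vision.capture('wrist'); p=p[:,:,::-1].copy()
for P in ([.5732,-.0767,.216],s['position']): u=proj('wrist',P,i);print(u);cv2.circle(p,(int(u[0]),int(u[1])),1,(255,0,255),-1)
cv2.imwrite('pics/w8.png',cv2.resize(cv2.convertScaleAbs(p[150:290,190:370],alpha=1.3,beta=10),None,fx=4,fy=4,interpolation=cv2.INTER_CUBIC))
E
```

```text
[ 0.57348171 -0.07689565  0.25399074] [1.03137455 0.21352928 0.06621188] -84.96437403875561
(np.float64(279.4549723224611), np.float64(237.58429390953592))
(np.float64(279.97497202897586), np.float64(264.35161500500067))
```

View pics/w8.png

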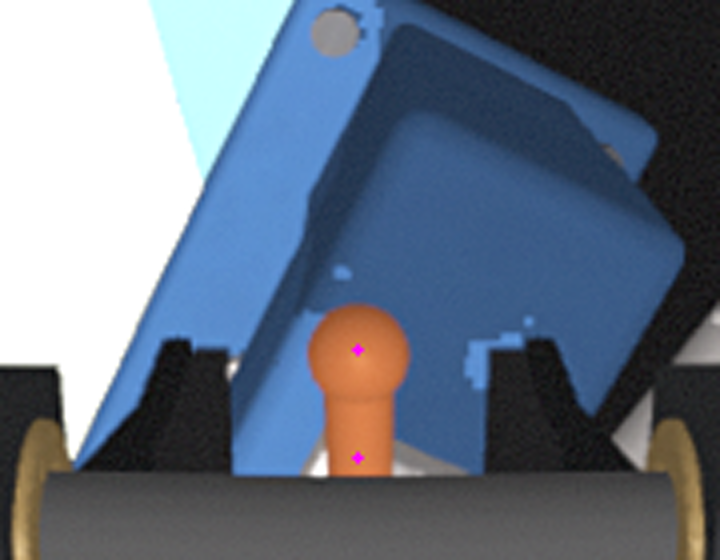

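Call:
jog_arm(
  rows=[
    {"dp": [0,0,20],"turn": [0,0,0],"grip": 0.4},
    {"dp": [0,0,36],"turn": [0,0,0],"grip": 0.35},
    {"dp": [0,0,36],"turn": [0,0,0],"grip": 0.3},
    {"dp": [0,0,36],"turn": [0,0,0],"grip": 0.3},
    {"dp": [0,0,36],"turn": [0,0,0],"grip": 0.3},
  ],
)

```text
time_s: 12.85
position: [0.5747, -0.0774, 0.2203]
tcp_rot: [[0.996, 0.088, 0.003], [0.088, -0.996, -0.001], [0.003, 0.001, -1.0]]
force: [-0.3, 0.3, 0.3]
opening: 0.307
```

```bash
python3 - <<'E'
from h import *
s=bot.read_state(); print(s['position'],s['force'],s['moment'],ang(s['tcp_rot'][:,1]),s['joint_positions'])
E
```

```text
[ 0.57471722 -0.07735637  0.22029928] [-0.29402178  0.26526977  0.34169672] [ 0.01539549 -0.02180606  0.01483404] -84.92879903517785 [-1.87024398e+01  2.75645721e+01  8.96680912e+01  2.91418688e-03
  6.25709232e+01  6.62249001e+01]
```

Call:
jog_arm(
  rows=[
    {"dp": [-1,4,2],"turn": [0,0,4],"grip": 0.3},
    {"dp": [-1.5,8,2],"turn": [0,0,8],"grip": 0.3},
    {"dp": [-2.3,12,2],"turn": [0,0,11.5],"grip": 0.3},
    {"dp": [-3.2,16,2],"turn": [0,0,15.5],"grip": 0.3},
    {"dp": [-3.2,16,2],"turn": [0,0,15.5],"grip": 0.3},
  ],
)

```text
time_s: 13.35
position: [0.5727, -0.0938, 0.2178]
tcp_rot: [[0.983, -0.181, 0.003], [-0.181, -0.983, -0.001], [0.003, 0.0, -1.0]]
force: [0.2, 0.4, 1.2]
opening: 0.301
```

```bash
cat >> h.py <<'E'
K=np.array([.513,-.0822])
def rep():
    s=bot.read_state(); y=s['tcp_rot'][:,1]; r=s['position'][:2]-K
    t=np.array([r[1],-r[0]])/np.linalg.norm(r) # cw tangent
    print('t',s['time_s'],'pos',s['position'].round(4),'r',np.linalg.norm(r).round(4),'a',ang(r).round(2),'psi',ang(y).round(2),'F',s['force'].round(2),'Ftan(cw)',(s['force'][:2]@t).round(2),'Mz',s['moment'].round(2))
E
python3 -c "
from h import *
rep()"
```

```text
t 13.35 pos [ 0.5727 -0.0938  0.2178] r 0.0608 a -10.98 psi -100.45 F [0.19 0.43 1.19] Ftan(cw) -0.45 Mz [ 0.05  0.03 -0.03]
```

Call:
jog_arm(
  rows=[
    {"dp": [-0.1,3,0],"turn": [0,0,3],"grip": 0.3},
    {"dp": [-0.4,6,0],"turn": [0,0,6],"grip": 0.3},
    {"dp": [-0.8,9,0],"turn": [0,0,9],"grip": 0.3},
    {"dp": [-1.3,12,0],"turn": [0,0,12],"grip": 0.3},
    {"dp": [-1.3,12,0],"turn": [0,0,12],"grip": 0.3},
  ],
)

```text
time_s: 13.85
position: [0.569, -0.1051, 0.2175]
tcp_rot: [[0.925, -0.38, 0.002], [-0.38, -0.925, -0.001], [0.002, -0.0, -1.0]]
force: [0.4, 0.5, -0.5]
opening: 0.302
```

```bash
python3 -c "
from h import *
rep()"
```

```text
t 13.85 pos [ 0.569  -0.1051  0.2175] r 0.0605 a -22.23 psi -112.35 F [ 0.36  0.47 -0.46] Ftan(cw) -0.57 Mz [ 0.01  0.07 -0.01]
```

Call:
jog_arm(
  rows=[
    {"dp": [-0.1,3,0],"turn": [0,0,3],"grip": 0.3},
    {"dp": [-0.4,6,0],"turn": [0,0,6],"grip": 0.3},
    {"dp": [-0.8,9,0],"turn": [0,0,9],"grip": 0.3},
    {"dp": [-0.8,9,0],"turn": [0,0,9],"grip": 0.3},
  ],
)

```text
time_s: 14.25
position: [0.5647, -0.113, 0.2172]
tcp_rot: [[0.854, -0.52, 0.001], [-0.52, -0.854, -0.001], [0.001, -0.0, -1.0]]
force: [-0.0, 0.4, 0.3]
opening: 0.302
```

```bash
python3 -c "
from h import *
rep()"
```

```text
t 14.25 pos [ 0.5647 -0.113   0.2172] r 0.0601 a -30.78 psi -121.32 F [-0.01  0.38  0.29] Ftan(cw) -0.32 Mz [ 0.11 -0.05  0.  ]
```

Call:
jog_arm(
  rows=[
    {"dp": [-0.1,3,0],"turn": [0,0,3],"grip": 0.3},
    {"dp": [-0.3,6,0],"turn": [0,0,6],"grip": 0.3},
    {"dp": [-0.6,9,0],"turn": [0,0,9],"grip": 0.3},
    {"dp": [-0.6,9,0],"turn": [0,0,9],"grip": 0.3},
  ],
)

```text
time_s: 14.65
position: [0.5596, -0.12, 0.2171]
tcp_rot: [[0.763, -0.647, 0.002], [-0.647, -0.763, -0.0], [0.001, -0.001, -1.0]]
force: [1.8, 1.4, 1.7]
opening: 0.296
```

```bash
python3 -c "
from h import *
rep()"
```

```text
t 14.65 pos [ 0.5596 -0.12    0.2171] r 0.0601 a -39.06 psi -130.3 F [1.83 1.38 1.72] Ftan(cw) -2.22 Mz [ 0.25 -0.16 -0.03]
```

Call:
jog_arm(
  rows=[
    {"dp": [-0.1,3,0],"turn": [0,0,3],"grip": 0.3},
    {"dp": [-0.3,6,0],"turn": [0,0,6],"grip": 0.3},
    {"dp": [-0.5,8,0],"turn": [0,0,8],"grip": 0.3},
    {"dp": [-0.5,8,0],"turn": [0,0,8],"grip": 0.3},
  ],
)

```text
time_s: 15.05
position: [0.5546, -0.1255, 0.2171]
tcp_rot: [[0.665, -0.747, 0.003], [-0.747, -0.665, 0.0], [0.001, -0.002, -1.0]]
force: [3.1, 2.3, 1.7]
opening: 0.295
```

```bash
python3 -c "
from h import *
rep()"
```

```text
t 15.05 pos [ 0.5546 -0.1255  0.2171] r 0.06 a -46.14 psi -138.29 F [3.12 2.26 1.7 ] Ftan(cw) -3.82 Mz [ 0.51 -0.44  0.01]
```

Call:
jog_arm(
  rows=[
    {"dp": [-0.1,3,0],"turn": [0,0,3],"grip": 0.3},
    {"dp": [-0.3,6,0],"turn": [0,0,6],"grip": 0.3},
    {"dp": [-0.5,8,0],"turn": [0,0,8],"grip": 0.3},
    {"dp": [-0.5,8,0],"turn": [0,0,8],"grip": 0.3},
  ],
)

```text
time_s: 15.45
position: [0.5488, -0.1302, 0.2171]
tcp_rot: [[0.555, -0.832, 0.004], [-0.832, -0.555, 0.001], [0.002, -0.004, -1.0]]
force: [3.2, 2.4, 1.3]
opening: 0.3
```

```bash
python3 -c "
from h import *
rep()"
```

```text
t 15.45 pos [ 0.5488 -0.1302  0.2171] r 0.0599 a -53.26 psi -146.31 F [3.19 2.39 1.31] Ftan(cw) -3.99 Mz [ 0.66 -0.72 -0.03]
```

Call:
jog_arm(
  rows=[
    {"dp": [0,0,0],"turn": [0,0,0],"grip": 0.3},
  ],
)

```text
time_s: 15.55
position: [0.5489, -0.1302, 0.2171]
tcp_rot: [[0.555, -0.832, 0.004], [-0.832, -0.555, 0.001], [0.002, -0.004, -1.0]]
force: [3.3, 2.7, 0.8]
opening: 0.301
```

```bash
python3 -c "
from h import *
rep()
p,d=vision.capture('wrist');rep();cv2.imwrite('pics/w9.png',cv2.resize(cv2.convertScaleAbs(p[150:290,190:370,::-1],alpha=1.3,beta=10),None,fx=4,fy=4,interpolation=cv2.INTER_CUBIC))
p,d=vision.capture('top');rep()
"
```

```text
t 15.55 pos [ 0.5489 -0.1302  0.2171] r 0.06 a -53.25 psi -146.27 F [3.32 2.68 0.76] Ftan(cw) -4.26 Mz [ 0.64 -0.64 -0.02]
t 15.6 pos [ 0.5489 -0.1303  0.2172] r 0.06 a -53.26 psi -146.27 F [4.32 2.45 1.03] Ftan(cw) -4.93 Mz [ 0.66 -0.63  0.01]
t 15.65 pos [ 0.5489 -0.1302  0.2172] r 0.06 a -53.25 psi -146.26 F [3.99 3.25 0.97] Ftan(cw) -5.14 Mz [ 0.67 -0.65  0.03]
```

View pics/w9.png

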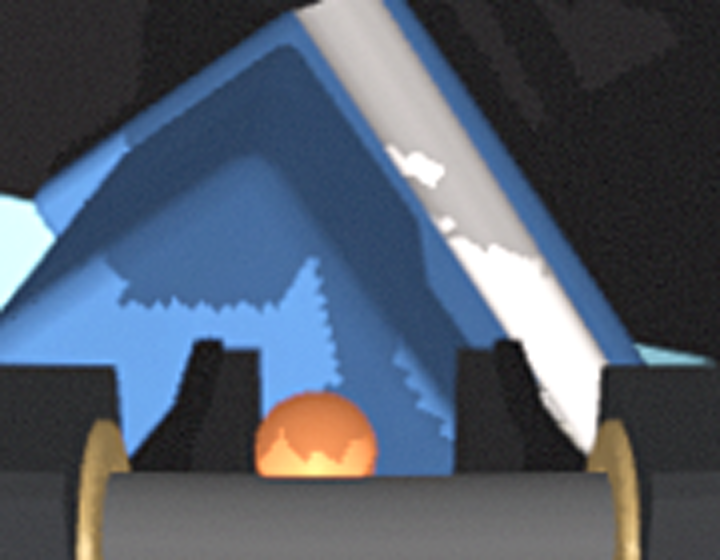

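Call:
jog_arm(
  rows=[
    {"dp": [-0.1,2,0],"turn": [0,0,2],"grip": 0.3},
    {"dp": [-0.2,4,0],"turn": [0,0,4],"grip": 0.3},
    {"dp": [-0.4,6,0],"turn": [0,0,6],"grip": 0.3},
    {"dp": [-0.4,6,0],"turn": [0,0,6],"grip": 0.3},
    {"dp": [-0.4,6,0],"turn": [0,0,6],"grip": 0.3},
  ],
)

```text
time_s: 16.15
position: [0.5445, -0.1331, 0.2172]
tcp_rot: [[0.465, -0.885, 0.006], [-0.885, -0.465, 0.001], [0.002, -0.005, -1.0]]
force: [4.8, 4.0, 0.6]
opening: 0.303
```

```bash
python3 -c "
from h import *
rep()
for _ in range(3): p,d=vision.capture('top');rep()
"
```

```text
t 16.15 pos [ 0.5445 -0.1331  0.2172] r 0.0598 a -58.27 psi -152.28 F [4.81 3.96 0.61] Ftan(cw) -6.17 Mz [ 0.85 -0.99  0.01]
t 16.2 pos [ 0.5445 -0.1331  0.2172] r 0.0598 a -58.25 psi -152.28 F [ 5.96  4.07 -0.35] Ftan(cw) -7.21 Mz [ 0.77 -0.95 -0.02]
t 16.25 pos [ 0.5445 -0.1331  0.2172] r 0.0598 a -58.28 psi -152.28 F [5.43 4.24 0.64] Ftan(cw) -6.85 Mz [ 0.82 -1.04  0.03]
t 16.3 pos [ 0.5445 -0.1331  0.2172] r 0.0598 a -58.26 psi -152.28 F [ 5.48  3.88 -0.13] Ftan(cw) -6.7 Mz [ 0.77 -0.98  0.05]
```

Call:
jog_arm(
  rows=[
    {"dp": [-0.1,2,0],"turn": [0,0,1],"grip": 0.3},
    {"dp": [-0.2,4,0],"turn": [0,0,3],"grip": 0.3},
    {"dp": [-0.4,6.5,0],"turn": [0,0,5],"grip": 0.3},
    {"dp": [-0.4,6.5,0],"turn": [0,0,5],"grip": 0.3},
    {"dp": [-0.4,6.5,0],"turn": [0,0,5],"grip": 0.3},
  ],
)

```text
time_s: 16.8
position: [0.5394, -0.1361, 0.2173]
tcp_rot: [[0.386, -0.922, 0.008], [-0.922, -0.386, 0.0], [0.003, -0.007, -1.0]]
force: [7.6, 3.2, -1.6]
opening: 0.304
```

```bash
python3 -c "
from h import *
rep()
for _ in range(4): p,d=vision.capture('top');rep()
print(bot.read_state()['joint_positions'])
"
```

```text
t 16.8 pos [ 0.5394 -0.1361  0.2173] r 0.0601 a -63.87 psi -157.29 F [ 7.65  3.22 -1.62] Ftan(cw) -8.28 Mz [ 0.75 -1.3   0.01]
t 16.85 pos [ 0.5395 -0.1361  0.2173] r 0.0601 a -63.87 psi -157.29 F [ 7.07  3.97 -1.37] Ftan(cw) -8.1 Mz [ 0.77 -1.27 -0.02]
t 16.9 pos [ 0.5395 -0.1361  0.2173] r 0.0601 a -63.85 psi -157.29 F [ 7.52  3.64 -0.36] Ftan(cw) -8.35 Mz [ 0.72 -1.23  0.02]
t 16.95 pos [ 0.5395 -0.1361  0.2173] r 0.0601 a -63.87 psi -157.29 F [ 8.27  3.83 -1.26] Ftan(cw) -9.11 Mz [ 0.76 -1.28 -0.03]
t 17.0 pos [ 0.5395 -0.1361  0.2173] r 0.0601 a -63.87 psi -157.3 F [ 7.55  3.32 -1.12] Ftan(cw) -8.24 Mz [ 0.69 -1.23  0.02]
[-25.77839195  25.93826151  93.37146012   0.22737093  60.28383284
 131.40540767]
```

Call:
jog_arm(
  rows=[
    {"dp": [-0.1,1.5,0],"turn": [0,0,1],"grip": 0.3},
    {"dp": [-0.1,1.5,0],"turn": [0,0,1],"grip": 0.3},
    {"dp": [-0.1,1.5,0],"turn": [0,0,1],"grip": 0.3},
  ],
)

```text
time_s: 17.3
position: [0.5385, -0.1366, 0.2173]
tcp_rot: [[0.37, -0.929, 0.009], [-0.929, -0.37, -0.0], [0.003, -0.008, -1.0]]
force: [8.9, 3.8, -3.0]
opening: 0.299
```

```bash
python3 -c "
from h import *
rep()
for _ in range(5): p,d=vision.capture('top');rep()
"
```

```text
t 17.3 pos [ 0.5385 -0.1366  0.2173] r 0.0601 a -64.9 psi -158.3 F [ 8.86  3.84 -2.96] Ftan(cw) -9.65 Mz [ 0.74 -1.51  0.  ]
t 17.35 pos [ 0.5385 -0.1366  0.2173] r 0.0601 a -64.9 psi -158.3 F [ 8.67  4.81 -2.38] Ftan(cw) -9.89 Mz [ 0.73 -1.36 -0.02]
t 17.4 pos [ 0.5385 -0.1366  0.2173] r 0.0601 a -64.9 psi -158.3 F [ 7.4   3.88 -2.33] Ftan(cw) -8.35 Mz [ 0.78 -1.44  0.06]
t 17.45 pos [ 0.5385 -0.1366  0.2173] r 0.0601 a -64.92 psi -158.3 F [ 7.59  3.29 -2.43] Ftan(cw) -8.27 Mz [ 0.73 -1.36  0.  ]
t 17.5 pos [ 0.5385 -0.1366  0.2173] r 0.0601 a -64.91 psi -158.3 F [ 8.77  3.76 -1.49] Ftan(cw) -9.53 Mz [ 0.76 -1.41  0.  ]
t 17.55 pos [ 0.5385 -0.1366  0.2173] r 0.0601 a -64.9 psi -158.3 F [ 8.93  4.33 -2.  ] Ftan(cw) -9.92 Mz [ 0.77 -1.42 -0.03]
```

Call:
jog_arm(
  rows=[
    {"dp": [0,-3,0],"turn": [0,0,0],"grip": 0.3},
    {"dp": [0,-6.5,0],"turn": [0,0,0],"grip": 0.33},
    {"dp": [0,-6.5,0],"turn": [0,0,0],"grip": 0.35},
    {"dp": [0,-6.5,-10],"turn": [0,0,0],"grip": 0.35},
    {"dp": [0,-6.5,-50],"turn": [0,0,0],"grip": 0.35},
    {"dp": [0,-6.5,-90],"turn": [0,0,0],"grip": 0.35},
    {"dp": [-20,-6.5,-115],"turn": [0,0,-8],"grip": 0.35},
    {"dp": [-50,-6.5,-115],"turn": [0,0,-16],"grip": 0.35},
    {"dp": [-55,-6.5,-115],"turn": [0,0,-24],"grip": 0.35},
    {"dp": [-55,-6.5,-115],"turn": [0,0,-24],"grip": 0.35},
  ],
)

```text
time_s: 18.55
position: [0.5194, -0.0827, 0.3325]
tcp_rot: [[0.715, -0.699, 0.0], [-0.699, -0.715, -0.001], [0.0, 0.0, -1.0]]
force: [-0.1, -0.3, -1.1]
opening: 0.351
```

```bash
python3 - <<'E'
from h import *
import pickle
rep()
i=vision.camera_info('wrist');p,d=vision.capture('wrist'); p=p[:,:,::-1].copy(); pickle.dump((i,d),open('w10.pkl','wb'))
cv2.imwrite('pics/w10.png',cv2.resize(cv2.convertScaleAbs(p[120:270,190:370],alpha=1.3,beta=10),None,fx=4,fy=4,interpolation=cv2.INTER_CUBIC))
E
```

```text
t 18.55 pos [ 0.5194 -0.0827  0.3325] r 0.0064 a -4.07 psi -134.33 F [-0.13 -0.28 -1.12] Ftan(cw) 0.28 Mz [ 0.12  0.05 -0.  ]
```

View pics/w10.png

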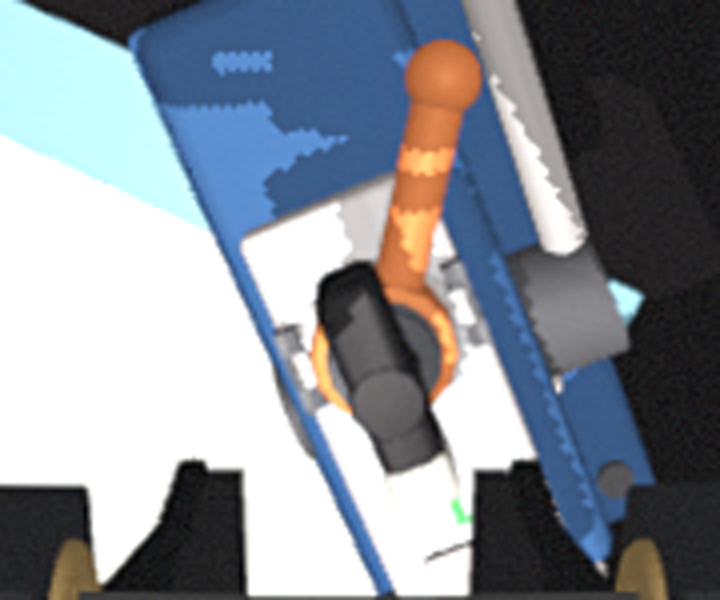

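```bash
python3 - <<'E'
from h import *
import pickle
i,d=pickle.load(open('w10.pkl','rb'))
W=lambda x,y,z: onz('wrist',190+x/4-.4,120+y/4-.4,z,i)
k=W(389,402,.2505);bl=W(347,305,.2505);b=W(443,79,.216);w=W(418,475,.2505)
print(k,w,bl,ang(k-bl),ang(w-k),ang(w-bl),'lever',ang(b-k),np.linalg.norm((b-k)[:2]))
e1,e2=W(240,240,.2),W(385,595,.2); print(ang(e2-e1))
bb=W(365,400-85,.2505)
E
```

```text
[ 0.51310844 -0.08312181  0.2505    ] [ 0.49851224 -0.07683286  0.2505    ] [ 0.53211294 -0.09066277  0.2505    ] 158.3568958608561 156.6906106487389 157.6281359306049 lever -55.62088940838784 0.05912268820007159
156.25417948280324
```

```bash
python3 -c "
from h import *
p,d=vision.capture('top');cv2.imwrite('pics/top9.png',p[:,:,::-1]);rep();print(bot.hand_in())"
```

```text
t 18.65 pos [ 0.5202 -0.0838  0.3319] r 0.0074 a -12.47 psi -134.57 F [ 0.11  0.96 -0.37] Ftan(cw) -0.96 Mz [ 0.08  0.03 -0.06]
the job is handed in; nothing more can be done
None
```

I reset the depth stop and handed the job in at about 18.7 s; `hand_in` reports no verdict, so I don't have a pass or fail.

- **Slackening:** I pushed the lever about 77° counter-clockwise. It broke loose at roughly 10 N, and the push then fell to about zero. I took the nut as free from that and from the knob then turning with only 0.06 N m.
- **Knob:** I pinched it and turned it 69° clockwise. The last picture put its white end at 157.6°. The green line is at 158.4°, so it is off by under 0.02 rad. In that picture an arm edge read 156.3°, so the pictures are good to about 2°, still well inside the 0.15 rad limit.
- **Retightening:** The washer was met at a lever angle of about -34°. The final push on the ball averaged 9.3 N over six readings from 8.3 to 9.9 N. The lever now rests at about -56°; it started at -73°.

**Agreement of checks:**
- Over the last stretch, the push grew by about 25 N per rad, as stated.
- The first contact reading (2.2 N) did not fit that slope, so I relied on the averaged later readings.
- The final lever angle agrees with the loaded position once finger flex is allowed for, so I saw no sign of spring-back.
- I could not measure the clamp force on the washer directly.

At the end the gripper was about 70 mm above the knob, touching nothing. I never moved near the well plate, forceps, pen or beaker, but I did not measure their positions again at the end.

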